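# Load the egg carrier under the candling hood and clamp it

## Robot

A 6-joint arm with a two-finger parallel gripper is mounted at the origin on the work surface. World frame = base frame: x ahead of the robot, y to its left, z up, the work surface at z = 0. Lengths are in mm, angles in rad, forces in N, time in s.
With the tool pointing down it reaches from about 300 to 775 mm from the base axis. Payload 14.6 kg.
Tool frame: the origin (TCP) lies midway between the tips of the shut fingers; the grasp point (between the pads) lies 19 mm behind it (manip.tcp_to_grasp is the distance from the TCP to the grasp point, in mm); z points along the fingers, x is the direction in which the jaws open and shut, and the axes are right-handed (so a half turn about z gives the same grasp; the last joint's range is limited). The gripper opens to 94 mm and grips with 3 to 60 N. Pads are 16 mm wide; open, the fingers measure 119 mm over their backs; the gripper's body (75 mm by 177 mm) begins 78 mm behind the grasp point.
Start: joints at [1.238, 0.3, 1.521, -0, 1.321, -0.067], TCP at [144.472, 530.676, 205.446] pointing down, gripper open.
Joint ranges: [-3.03, 3.03], [-0.79, 2.21], [0.23, 2.52], [-1.04, 4.18], [0, 3.07], [-2.55, 2.55]. Speed limits (rad/s): [2.22, 2.22, 2.57, 3.14, 3.14, 3.14].

## Interface

Orientations are given as [roll, pitch, yaw] about the fixed x, y, z axes, in that order (R = Rz(yaw) Ry(pitch) Rx(roll)).
In Python, from cell import manip gives the robot as it stands.
- The arm moves only by the tool arm_command, never from a script. Its argument "steps" is a list of rows, each a list of 3 entries, a list of its own where there are three numbers: the opening, from 0 (shut) to 1 (fully open), then the shift along the tool's x, y, z in cm, then the turn about the tool's z in rad. A call has 1 to 5 rows; each row shifts and turns the commanded pose from where the row before left it, along the tool's axes as they then stand; what a row does not reach is not made up. A row lasts 1/12 s, in which the tool goes at most 41.7 mm and 7.16 degrees, less where a joint would pass 70% of its speed; a pose out of reach is approached as far as the arm can. A call with a gripper value outside its range is refused whole. The fingers move at their own pace and stop on an object; "force" is the grip in N (left out, the last holds). Time passes only in rows, so rows that do not move let the fingers close. It gives the time, the measured TCP pose, the force and the opening at its end, in the units of the state.
- manip.read_state(): the state, without advancing time (a new reading comes with each control period).
- manip.camera(name): name is "scene" or "top" or "wrist"; returns (picture, depth): 480x640x3 uint8, red, green, blue; 480x640 float32, mm along the optical axis (not along the pixel's ray), 0 where there is no reading.
- manip.calibration(name): a dict with "fx", "fy", "cx", "cy" (pixels), "distortion" ([k1, k2, p1, p2, k3] as OpenCV has them; the pictures are not rectified), "R" (3x3) and "t" (3): a world point X has camera coordinates R X + t; the wrist camera has in their place "tool_from_camera" (4x4, takes a point from camera to tool coordinates, whose origin is the TCP and whose axes are the tool frame's). Camera axes: x right, y down, z forward; pixel columns grow to the right and rows downward; lengths in mm; the calibration is good to about 2 mm. A picture is of the moment at which its call begins: read the wrist's pose just before it. calibration takes no time and is no camera call.
- manip.sign_off(): hands the job in, once; it reports no verdict.
The state is a dict: "clock": time; "joints": joint angles; "qd": joint speeds; "effort": joint torques, N m; "eef_pos": TCP position; "eef_rot": TCP orientation; "wrist_force": force on the tool from outside, world axes, zero at the start; "moment": the same for the moment, N m; "finger_gap": finger opening in mm.
Only numpy, scipy, OpenCV 4.12 (cv2) and the standard library are available. Lean on these libraries where they do the work, as an engineer would, in place of code of your own. Each camera call takes 0.05 s, during which the arm holds its last target.

## Task

Slide the blue carrier with its four eggs in under the low white candling hood, end without the yellow handle first, until it is fully home against the stop, then swing the red cam lever all the way round to lock it in and let go. Keep the carrier upright with every egg standing in its pocket, do not knock the eggs against the hood, and leave the other things on the table where they are.

Things in the scene. Friction and masses are not known exactly. Their poses are not given: they have to be found in the camera images.
- carrier: Blue open egg carrier, loose, about 0.25 kg plus four 60 g eggs: 105 x 105 mm outside, walls 38 mm high, 4 mm floor, four pockets 46.5 mm square. Origin: centre of its underside. Its +x axis points to the end that goes in first; at the -x end a flat tongue (24 mm wide, z 4 to 12 mm) carries the upright yellow grip tab. It slides on the table.
- carrier_grip (a point): Point on the yellow grip tab of the carrier, at carrier x = -125 mm, y = 0, 52 mm above the carrier's underside. The tab is 14 mm thick (carrier y), 28 mm long (carrier x) and reaches from 4 to 70 mm above the table. Same axes as the carrier.
- egg1: Brown egg, 44 mm wide, 57 mm tall, 60 g, standing loose in a pocket of the carrier, its top 61 mm above the carrier's underside. Origin at its lower end, its z axis along the egg, up at the start.
- egg2: Brown egg, 44 mm wide, 57 mm tall, 60 g, standing loose in a pocket of the carrier, its top 61 mm above the carrier's underside. Origin at its lower end, its z axis along the egg, up at the start.
- egg3: Brown egg, 44 mm wide, 57 mm tall, 60 g, standing loose in a pocket of the carrier, its top 61 mm above the carrier's underside. Origin at its lower end, its z axis along the egg, up at the start.
- egg4: Brown egg, 44 mm wide, 57 mm tall, 60 g, standing loose in a pocket of the carrier, its top 61 mm above the carrier's underside. Origin at its lower end, its z axis along the egg, up at the start.
- station: Fixed candling station. Origin: on the table, where the carrier's centre is when fully home; there the carrier's axes are parallel to the station's, +x pointing in, away from the open mouth. White hood plate from station x = -52 to +82 mm, y = -83 to +83 mm, underside 68 mm and top 86 mm above the table (7 mm over the eggs); on it a grey camera head, x 20 to 70 mm, up to 131 mm high.
- station_mouth (a point): Point on the table in the middle of the station's mouth, at station x = -49 mm, y = 0, station axes. From here two steel guide rails, 22 mm high, lead in: their inner faces flare from about y = -68 and +68 mm here to -57 and +57 mm at x = -15 mm and beyond (4.5 mm play a side). The end stop's face is at station x = +53 mm.
- clamp (a joint): Red cam lever of the station about a vertical axis, rad: 0 = open, 1.571 = locked (its limit), growing anticlockwise from above. Stays where left; turns at about 0.12 N m, 2 N at the knob. Its steel cam finger (50 x 24 mm, z 12 to 28 mm) points to station -x when open, clear of the carrier's way below 0.35, and to -y across the carrier's rear wall when locked, pushing it home if a few mm short.
- clamp_knob (a point): Point on the axis of the red upright knob at the end of the lever: a cylinder 18 mm in diameter from 30 to 70 mm above the table; the point is 55 mm above the table, 60 mm from the lever's axis. With the lever at joint value q the knob lies in direction 0.785 + q rad (anticlockwise from station +x) from the pivot.
- clamp_pivot (a point): Point on the vertical axis of the cam lever, 55 mm above the table, at station x = -66.5 mm, y = +80 mm. Station axes.
- spare: Bystander: grey empty egg carrier, 105 x 105 x 38 mm, no handle. Origin: centre of underside.
- spray: Bystander: white bottle with blue cap, 60 mm diameter, 170 mm tall. Origin: centre of underside.
- jar: Bystander: amber jar with white lid, 64 mm diameter, 85 mm tall. Origin: centre of underside.
- brush: Bystander: small cleaning brush lying on the table. Origin: under its middle.
- mug: Bystander: white mug, 76 mm diameter, 85 mm tall. Origin: centre of underside.
- gauge: Bystander: dark steel egg size gauge, a flat plate 140 x 60 x 6 mm with three bright round size marks. Origin: centre of underside.
Things that resemble listed ones, but are neither listed nor needed, are in the scene too. What is shaped like the egg3 but purple is not meant.

How it is judged (in metres and radians):
On the way, in this order (a step that is already met when the one before it is completed fails the run):
1. the carrier is slid home under the hood (the cam may push it the last few mm) with the lever still open (x of carrier in the frame of station between -0.012 and 0.006 m and y of carrier in the frame of station between -0.008 and 0.008 m and angle between the x axis of carrier and the x axis of station, either way round below 0.1 rad and z of carrier in the frame of station below 0.004 m and angle between carrier's own z axis and vertical below 0.05 rad and value of joint clamp below 0.9 rad), for 0.2 s.
2. the cam lever is swung to locked (value of joint clamp above 1.45 rad), for 0.2 s.
At the end, for the whole second after the job is handed in: The carrier stands flat on the table under the hood within 6 mm of home in the sliding direction, 8 mm sideways and 0.1 rad, at rest; the lever is at 1.45 rad or more; all four eggs stand in their pockets (tilted under 0.35 rad, less than 15 mm above the carrier's underside) (x of carrier in the frame of station between -0.006 and 0.006 m and y of carrier in the frame of station between -0.008 and 0.008 m and angle between the x axis of carrier and the x axis of station, either way round below 0.1 rad and z of carrier in the frame of station below 0.004 m and angle between carrier's own z axis and vertical below 0.05 rad and value of joint clamp above 1.45 rad and linear speed of carrier below 0.01 m/s and angle between each of egg1, egg2, egg3, egg4's own z axis and vertical below 0.35 rad and z of each of egg1, egg2, egg3, egg4 in the frame of carrier below 0.015 m); the robot touches nothing.
It fails at once if an egg tips over or comes out of its pocket (angle between any of egg1, egg2, egg3, egg4's own z axis and vertical above 0.7 rad or z of any of egg1, egg2, egg3, egg4 in the frame of carrier above 0.025 m).
It fails at once if an egg is knocked or pressed against the station (over 3 N) (contact force between any of egg1, egg2, egg3, egg4 and station above 3 N).
It fails at once if the carrier is tipped by more than 0.35 rad (angle between carrier's own z axis and vertical above 0.35 rad).
It fails at once if another thing on the table is moved by more than 30 mm (distance of any of spare, spray, jar, brush, mug, gauge from where it was at the start of the episode above 0.03 m).
It also fails if it takes over 56 s, if anything falls off the work surface, if the arm or the gripper's body presses on something with over 40 N, if the wrist force passes 120 N, or if a joint passes its speed limit or range.

## Working session

There is one attempt and no reset: what is moved stays moved. The work goes in short steps, Python scripts to look and compute and a tool call to move; the robot and the scene stay as the last step left them, time stands still between calls to the robot, and variables do not carry over. Pictures are saved under pics/ and viewed, and the job is handed in when it is done.

Besides the shell and the picture viewer there is one more tool, called after "Emit:" by a JSON object that holds its "op" and its "data". arm_command: Moves the arm, as the interface text tells. Its arguments: {"type":"object","properties":{"steps":{"type":"array","items":{"type":"array"}},"force":{"type":"number"}},"required":["steps"]}

```bash
ls; mkdir -p pics; cat > h.py <<'E'
from cell import manip
import numpy as np, cv2
def snap(n,f):
    s=manip.read_state(); p,d=manip.camera(n); cv2.imwrite(f'pics/{f}.png',p[:,:,::-1]); np.save(f'pics/{f}.npy',d); return s,p,d
def ray(n,uv,z):
    c=manip.calibration(n); K=np.array([[c['fx'],0,c['cx']],[0,c['fy'],c['cy']],[0,0,1]])
    R=np.array(c['R']);t=np.array(c['t'])
    u=cv2.undistortPoints(np.array(uv,float).reshape(-1,1,2),K,np.array(c['distortion'])).reshape(-1,2)
    d=np.c_[u,np.ones(len(u))]@R; o=-R.T@t
    z=np.broadcast_to(z,len(u))
    return o+d*((z-o[2])/d[:,2])[:,None]
E
python3 - <<'E'
from h import *
snap('top','top0');snap('scene','scene0');s=manip.read_state();print(s)
c=manip.calibration('top');print(-np.array(c['R']).T@c['t'],c)
E
```

```text
pics
{'clock': 0.1, 'joints': array([ 1.23839870e+00,  3.00398998e-01,  1.52151952e+00, -9.78135732e-06,
        1.32071341e+00, -6.65767128e-02]), 'qd': array([ 1.89874959e-03, -1.84566676e-03, -1.48323775e-03,  3.78065688e-04,
       -9.67287671e-05,  4.91006823e-04]), 'effort': array([ 2.78650259e-03, -5.32647836e+01, -3.53275251e+01,  7.09940423e-02,
        2.36491696e-02, -9.60159286e-05]), 'eef_pos': array([144.40028462, 530.4570879 , 204.95192632]), 'eef_rot': array([-3.14153297e+00,  1.03759935e-03,  1.30497787e+00]), 'wrist_force': array([ 0.38622408,  0.2503877 , -0.6568624 ]), 'moment': array([-0.01581557,  0.07094379,  0.01063209]), 'finger_gap': 94.27553020114632}
[ 481.85167809   34.55127291 1129.32240817] {'fx': 491.69890520817177, 'fy': 491.69890520817177, 'cx': 322.6492974169346, 'cy': 243.95456238490786, 'distortion': array([-0.04646681,  0.        ,  0.        ,  0.        ,  0.        ]), 'R': array([[-0.01664059, -0.99931468, -0.03306457],
       [-0.99550457,  0.01964282, -0.09265423],
       [ 0.09324022,  0.03137411, -0.9951492 ]]), 't': array([  79.88644851,  583.64336639, 1077.83231903])}
```

View pics/top0.png

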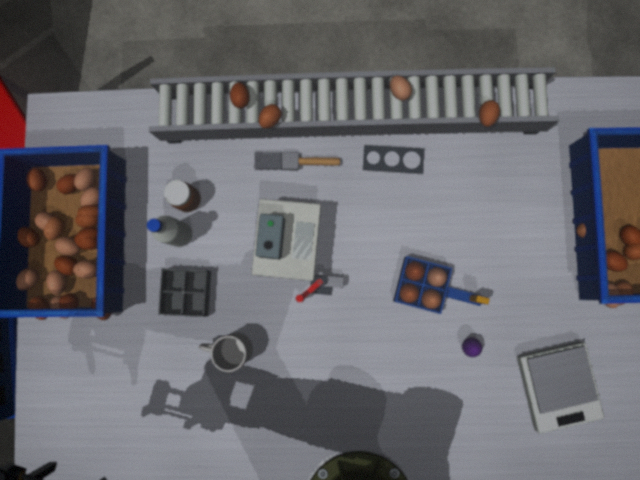

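View pics/scene0.png

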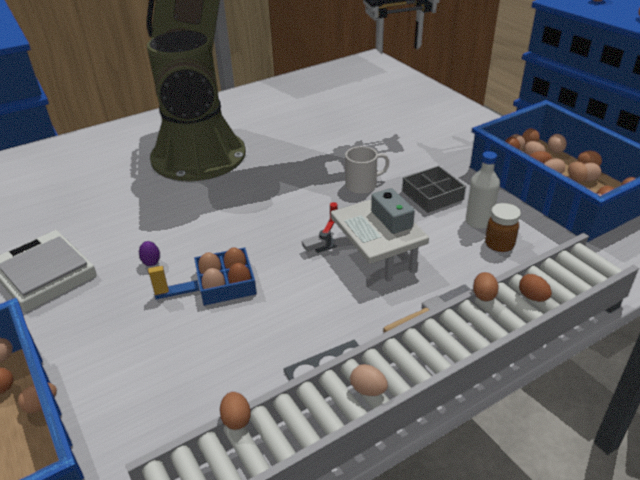

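Candidates: the carrier is at (424,283), with its yellow tab at (482,299). Lookalikes are the blue crates at (60,230) and (610,215), the grey spare at (187,291) and the purple egg at (472,346). The station is at (287,240) with its mouth facing image right, and the red knob is at about (302,298).

```bash
python3 - <<'E'
from h import *
p=cv2.imread('pics/top0.png')
c=p[180:370,230:510]; cv2.imwrite('pics/crop0.png',cv2.resize(c,None,fx=2.8,fy=2.8,interpolation=cv2.INTER_CUBIC))
hsv=cv2.cvtColor(p,cv2.COLOR_BGR2HSV)
def m(lo,hi,box):
    k=cv2.inRange(hsv,lo,hi); z=np.zeros_like(k); u0,v0,u1,v1=box; z[v0:v1,u0:u1]=k[v0:v1,u0:u1]; return z
for n,lo,hi,box in [('yellow',(15,120,60),(35,255,255),(455,280,510,320)),('blue',(105,110,30),(125,255,255),(385,245,500,320)),('red',(0,150,60),(6,255,255),(285,270,335,310)),('hood',(0,0,165),(180,45,255),(250,195,322,282))]:
    k=m(lo,hi,box); v,u=np.nonzero(k); print(n,len(u),u.mean(),v.mean(),u.min(),u.max(),v.min(),v.max())
    cs,_=cv2.findContours(k,cv2.RETR_EXTERNAL,cv2.CHAIN_APPROX_NONE); cc=max(cs,key=cv2.contourArea); r=cv2.minAreaRect(cc); print(r, cv2.boxPoints(r).tolist())
E
```

```text
yellow 89 480.86516853932585 299.2808988764045 472 488 296 303
((480.1621398925781, 299.0270080566406), (16.111101150512695, 6.247161388397217), 9.462322235107422) [[471.7026672363281, 300.7837829589844], [472.7297058105469, 294.6216125488281], [488.6216125488281, 297.2702331542969], [487.5945739746094, 303.4324035644531]]
blue 960 431.29791666666665 285.80625 395 478 257 312
((435.93511962890625, 287.5639343261719), (75.11958312988281, 46.7896614074707), 14.470295906066895) [[393.7209777832031, 300.83123779296875], [405.4126892089844, 255.52589416503906], [478.1492614746094, 274.296630859375], [466.4575500488281, 319.60198974609375]]
red 75 308.2133333333333 290.88 297 318 281 300
((313.2376403808594, 286.88519287109375), (4.737365245819092, 14.852278709411621), 50.19443130493164) [[306.0163269042969, 289.8196105957031], [317.4261779785156, 280.3114318847656], [320.4589538574219, 283.9507751464844], [309.0491027832031, 293.4589538574219]]
hood 242 290.995867768595 235.6611570247934 254 317 204 273
((312.7567443847656, 213.95945739746094), (8.38434886932373, 12.494322776794434), 9.462321281433105) [[307.5945739746094, 219.4324188232422], [309.6486511230469, 207.1081085205078], [317.9189147949219, 208.4864959716797], [315.8648376464844, 220.81080627441406]]
```

View pics/crop0.png

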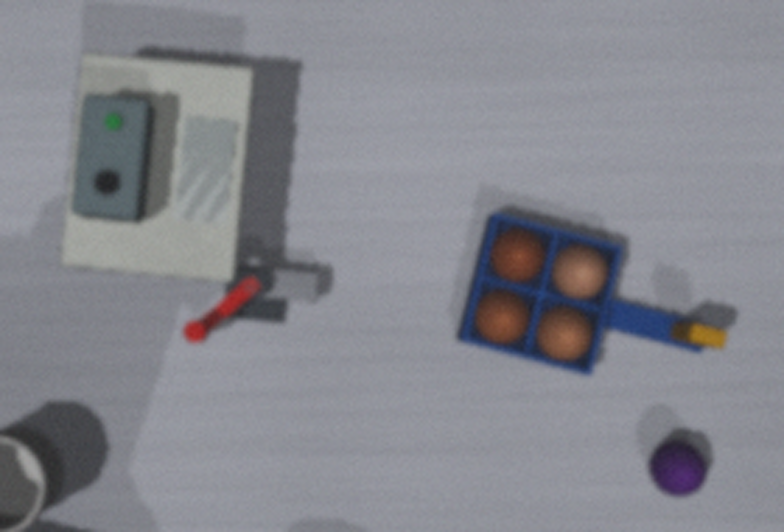

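The crop confirms the blue carrier with 4 eggs. Its tab top is at about (482,300), the hood corners are clear, and the red knob is at (300,298) with the lever open.

```bash
python3 - <<'E'
from h import *
f=lambda a:np.array(a)/2.8+[230,180]-0.3
H=ray('top',f([(80,55),(252,68),(237,281),(64,264)]),86)
print(H.round(1))
# order: 0:(+x,-y)83? world up=+x = station -y
st=np.array([[82,-83],[-52,-83],[-52,83],[82,83]],float)
C=ray('top',f([(490,213),(623,243),(590,373),(460,340)]),38)
ca=np.array([[52.5,-52.5],[-52.5,-52.5],[-52.5,52.5],[52.5,52.5]])
def fit(l,w):
    lm=l.mean(0);wm=w.mean(0);a=l-lm;b=w-wm
    th=np.arctan2((a[:,0]*b[:,1]-a[:,1]*b[:,0]).sum(),(a*b).sum()); R=np.array([[np.cos(th),-np.sin(th)],[np.sin(th),np.cos(th)]])
    o=wm-R@lm; return th,o,R,(w-(l@R.T+o))
ths,os_,Rs,r=fit(st,H[:,:2]);print('st',ths,os_,r.round(1).tolist())
thc,oc,Rc,r=fit(ca,C[:,:2]);print('car',thc,oc,r.round(1).tolist())
print('grip pred',Rc@[-125,0]+oc,'tab seen',ray('top',f([(709,336)]),70), 'local carr in st',Rs.T@(oc-os_))
piv=Rs@[-66.5,80]+os_; print('piv',piv,'knob pred q0',piv+60*np.array([np.cos(ths+.785),np.sin(ths+.785)]),'seen',ray('top',f([(195,331)]),70))
print('pivot depth check', ray('top',f([(253,285)]),40))
print('goal tab',Rs@[-125,0]+os_)
for n,uv,z in [('spare',(187,291),38),('mug',(229,353),85),('brush',(300,160),10),('gauge',(393,159),6),('purple',(472,345),40)]: print(n,ray('top',[uv],z).round())
E
```

```text
[[679.2 205.1  86. ]
 [666.   72.3  86. ]
 [503.1  86.3  86. ]
 [518.2 218.   86. ]]
st 1.4783416459259677 [590.26318296 130.5201817 ] [[-1.3, 0.6], [-2.1, 1.3], [0.3, -0.1], [3.1, -1.8]]
car 1.3069363798553333 [ 491.15677061 -150.4094069 ] [[-1.3, 0.9], [0.3, -1.7], [0.4, 0.6], [0.6, 0.1]]
grip pred [ 458.55566542 -271.08321491] tab seen [[ 455.05701458 -271.75366847   70.        ]] local carr in st [-288.8795726    72.74687111]
piv [504.46537323  71.69003769] knob pred q0 [466.15548211 117.86743738] seen [[465.71392953 119.96148885  70.        ]]
pivot depth check [[500.68111168  76.01687594  40.        ]]
goal tab [578.7228052    6.05404301]
spare [[484. 375.  38.]]
mug [[352. 269.  85.]]
brush [[784. 119.  10.]]
gauge [[782. -97.   6.]]
purple [[ 357. -253.   40.]]
```

```bash
cat >> h.py <<'E'
def plan(*wps, vmax=38, wmax=0.115, start=None):
    """wps: (x,y,z,yaw[,vmax]) ; prints rows (cm, rad) in tool axes"""
    s=manip.read_state()
    pos,yaw=(np.array(s['eef_pos']),s['eef_rot'][2]) if start is None else start
    out=[]
    for w in wps:
        tp=np.array(w[:3],float);ty=w[3];v=w[4] if len(w)>4 else vmax
        dy=(ty-yaw+np.pi)%(2*np.pi)-np.pi
        n=int(max(1,np.ceil(np.linalg.norm(tp-pos)/v),np.ceil(abs(dy)/wmax)))
        for i in range(n):
            k=n-i
            d=(tp-pos)/k; dyw=((ty-yaw+np.pi)%(2*np.pi)-np.pi)/k
            c,sn=np.cos(yaw),np.sin(yaw)
            tx=round((c*d[0]+sn*d[1])/10,2);tyy=round((sn*d[0]-c*d[1])/10,2);tz=round(-d[2]/10,2);tr=round(-dyw,3)
            out.append([[tx,tyy,tz],tr])
            pos=pos+10*np.array([c*tx+sn*tyy,sn*tx-c*tyy,-tz]);yaw-=tr
    for i in range(0,len(out),5): print(out[i:i+5])
    print('end',pos.round(1),round(yaw,3))
def st():
    s=manip.read_state(); print(round(s['clock'],2),s['eef_pos'].round(1),s['eef_rot'].round(3),s['wrist_force'].round(1),round(s['finger_gap'],1))
E
python3 - <<'E'
from h import *
plan((380,130,230,0.45),(440,-200,235,-0.264))
E
```

```text
[[[np.float64(-2.5), np.float64(2.56), np.float64(-0.19)], np.float64(0.066)], [[np.float64(-2.32), np.float64(2.72), np.float64(-0.19)], np.float64(0.066)], [[np.float64(-2.14), np.float64(2.86), np.float64(-0.19)], np.float64(0.066)], [[np.float64(-1.94), np.float64(3.0), np.float64(-0.19)], np.float64(0.066)], [[np.float64(-1.74), np.float64(3.12), np.float64(-0.19)], np.float64(0.066)]]
[[[np.float64(-1.53), np.float64(3.23), np.float64(-0.19)], np.float64(0.066)], [[np.float64(-1.32), np.float64(3.32), np.float64(-0.19)], np.float64(0.066)], [[np.float64(-1.09), np.float64(3.4), np.float64(-0.2)], np.float64(0.065)], [[np.float64(-0.87), np.float64(3.47), np.float64(-0.19)], np.float64(0.066)], [[np.float64(-0.64), np.float64(3.52), np.float64(-0.2)], np.float64(0.065)]]
[[[np.float64(-0.41), np.float64(3.55), np.float64(-0.19)], np.float64(0.066)], [[np.float64(-0.18), np.float64(3.57), np.float64(-0.2)], np.float64(0.065)], [[np.float64(0.05), np.float64(3.57), np.float64(-0.19)], np.float64(0.066)], [[np.float64(-0.99), np.float64(3.59), np.float64(-0.06)], np.float64(0.079)], [[np.float64(-0.71), np.float64(3.66), np.float64(-0.06)], np.float64(0.079)]]
[[[np.float64(-0.42), np.float64(3.7), np.float64(-0.05)], np.float64(0.079)], [[np.float64(-0.12), np.float64(3.73), np.float64(-0.06)], np.float64(0.079)], [[np.float64(0.17), np.float64(3.72), np.float64(-0.05)], np.float64(0.08)], [[np.float64(0.47), np.float64(3.7), np.float64(-0.06)], np.float64(0.079)], [[np.float64(0.76), np.float64(3.65), np.float64(-0.05)], np.float64(0.08)]]
[[[np.float64(1.05), np.float64(3.58), np.float64(-0.06)], np.float64(0.079)], [[np.float64(1.32), np.float64(3.48), np.float64(-0.05)], np.float64(0.08)]]
end [ 440. -200.  235.] -0.264
```

Emit:
{"op": "arm_command", "data": {"steps": [[1,[-2.5,2.6,-0.2],0.066],[1,[-2.3,2.7,-0.2],0.066],[1,[-2.1,2.9,-0.2],0.066],[1,[-1.9,3.0,-0.2],0.066],[1,[-1.7,3.1,-0.2],0.066]]}}

```text
clock: 0.52
eef_pos: [236.5, 376.2, 215.3]
eef_rot: [3.142, 0.0, 0.972]
wrist_force: [0.9, 1.2, -0.1]
finger_gap: 93.9
```

Emit:
{"op": "arm_command", "data": {"steps": [[1,[-1.5,3.2,-0.2],0.066],[1,[-1.3,3.3,-0.2],0.066],[1,[-1.1,3.4,-0.2],0.066],[1,[-0.9,3.5,-0.2],0.066],[1,[-0.6,3.5,-0.2],0.066]]}}

```text
clock: 0.93
eef_pos: [327.0, 222.7, 225.5]
eef_rot: [3.142, -0.0, 0.642]
wrist_force: [0.2, 0.7, 0.1]
finger_gap: 94.1
```

Emit:
{"op": "arm_command", "data": {"steps": [[1,[-0.4,3.5,-0.2],0.066],[1,[-0.2,3.6,-0.2],0.066],[1,[0,3.6,-0.2],0.066],[1,[-1.0,3.6,-0.1],0.079],[1,[-0.7,3.7,-0.1],0.079]]}}

```text
clock: 1.35
eef_pos: [393.7, 55.9, 233.3]
eef_rot: [-3.141, 0.0, 0.285]
wrist_force: [1.3, 0.2, 0.1]
finger_gap: 94.0
```

Emit:
{"op": "arm_command", "data": {"steps": [[1,[-0.4,3.7,0],0.079],[1,[-0.1,3.7,0],0.079],[1,[0.2,3.7,0],0.079],[1,[0.5,3.7,0],0.079],[1,[0.8,3.6,0],0.079]]}}

```text
clock: 1.77
eef_pos: [427.5, -126.7, 233.4]
eef_rot: [-3.142, 0.0, -0.11]
wrist_force: [1.3, 0.1, 0.6]
finger_gap: 93.9
```

Emit:
{"op": "arm_command", "data": {"steps": [[1,[1.0,3.6,0],0.079],[1,[1.3,3.5,0],0.079],[1,[0,0,0],0],[1,[0,0,0],0]]}}

```text
clock: 2.1
eef_pos: [439.9, -199.6, 232.7]
eef_rot: [-3.141, 0.001, -0.267]
wrist_force: [-0.5, 0.4, -0.9]
finger_gap: 94.1
```

```bash
python3 - <<'E'
from h import *
st(); s,p,d=snap('wrist','w1'); c=manip.calibration('wrist'); print(c['tool_from_camera'],c['fx'])
snap('top','top1')
E
```

```text
2.1 [ 439.9 -199.6  232.7] [-3.141e+00  1.000e-03 -2.670e-01] [-0.5  0.4 -0.9] 94.1
[[ 9.99999895e-01  2.59861729e-04  3.78076666e-04  4.21278086e-03]
 [-3.48344933e-04  9.66371844e-01  2.57148476e-01 -7.47548652e+01]
 [-2.98539597e-04 -2.57148580e-01  9.66371832e-01 -1.79576941e+02]
 [ 0.00000000e+00  0.00000000e+00  0.00000000e+00  1.00000000e+00]] 349.34117415105993
```

View pics/w1.png

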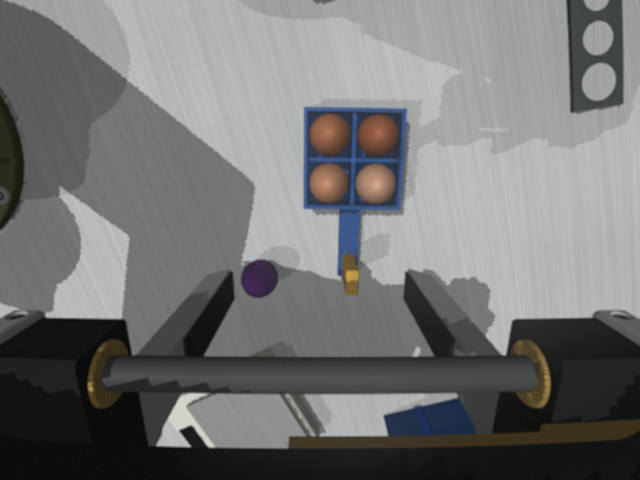

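The wrist view shows the carrier square-on: rim about (305–406, 108–210), tab at (351,275), purple egg well left at (259,279).

```bash
cat >> h.py <<'E'
from scipy.spatial.transform import Rotation as Rn
def wray(s,uv,z):
    c=manip.calibration('wrist'); K=np.array([[c['fx'],0,c['cx']],[0,c['fy'],c['cy']],[0,0,1]])
    T=np.array(c['tool_from_camera']); W=np.eye(4);W[:3,:3]=Rn.from_euler('xyz',s['eef_rot']).as_matrix();W[:3,3]=s['eef_pos']; M=W@T
    u=cv2.undistortPoints(np.array(uv,float).reshape(-1,1,2),K,np.array(c['distortion'])).reshape(-1,2)
    d=np.c_[u,np.ones(len(u))]@M[:3,:3].T; o=M[:3,3]
    return o+d*((z-o[2])/d[:,2])[:,None]
E
python3 - <<'E'
from h import *
s=manip.read_state(); p=cv2.imread('pics/w1.png')
cv2.imwrite('pics/w1c.png',cv2.resize(p[95:305,270:430],None,fx=3.5,fy=2.8,interpolation=cv2.INTER_CUBIC))
cv2.imwrite('pics/w1c.png',cv2.resize(p[95:305,270:430],None,fx=2.8,fy=2.8,interpolation=cv2.INTER_CUBIC))
hsv=cv2.cvtColor(p,cv2.COLOR_BGR2HSV)
k=cv2.inRange(hsv,(105,110,30),(125,255,255));k[:100]=0;k[212:]=0;k[:,:290]=0;k[:,420:]=0
cs,_=cv2.findContours(k,0,1);r=cv2.minAreaRect(np.vstack(cs));b=cv2.boxPoints(r);print(b)
w=wray(s,b,38);print(w.round(1),w.mean(0).round(1), [np.linalg.norm(w[i]-w[i-1]).round(1) for i in range(4)])
k=cv2.inRange(hsv,(15,110,130),(35,255,255));k[:240]=0;k[310:]=0;k[:,:330]=0;k[:,370:]=0
v,u=np.nonzero(k);print('tab',u.min(),u.max(),v.min(),v.max());
E
```

```text
[[305. 108.]
 [405. 108.]
 [405. 211.]
 [305. 211.]]
[[ 455.8  -86.3   38. ]
 [ 554.3 -112.4   38. ]
 [ 532.6 -217.1   38. ]
 [ 427.2 -188.8   38. ]] [ 492.5 -151.2   38. ] [np.float64(106.4), np.float64(101.9), np.float64(106.9), np.float64(109.1)]
tab 345 358 270 282
```

View pics/w1c.png

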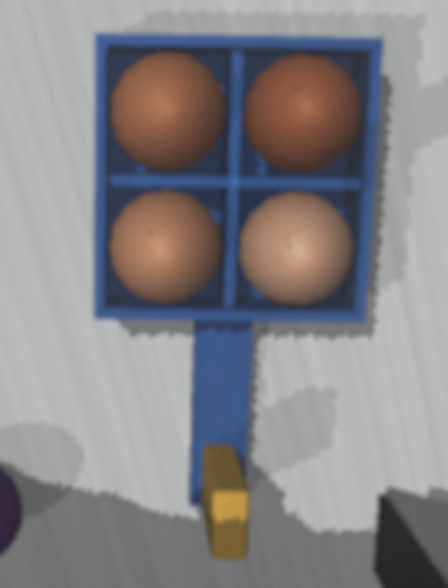

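```bash
python3 - <<'E'
from h import *
s=manip.read_state()
f=lambda a:np.array(a)/2.8+[270,95]
t=wray(s,f([(212,490),(247,490),(247,557),(212,557),(229,523)]),70);print(t.round(1))
w=wray(s,f([(96,34),(383,39),(363,322),(95,318)]),38);print(w.round(1),w.mean(0).round(1),[np.linalg.norm(w[i]-w[i-1]).round(1) for i in range(4)])
e=(w[0]+w[1]-w[2]-w[3]); print('yaw',np.arctan2(e[1],e[0])); l=w.mean(0)-t[4];print('yaw tab',np.arctan2(l[1],l[0]),np.linalg.norm(l[:2]))
E
```

```text
[[ 454.1 -254.4   70. ]
 [ 466.7 -257.8   70. ]
 [ 460.5 -284.1   70. ]
 [ 447.7 -280.6   70. ]
 [ 457.2 -268.9   70. ]]
[[ 455.3  -85.3   38. ]
 [ 555.9 -113.8   38. ]
 [ 527.1 -214.5   38. ]
 [ 426.8 -185.9   38. ]] [ 491.3 -149.9   38. ] [np.float64(104.6), np.float64(104.5), np.float64(104.7), np.float64(104.3)]
yaw 1.2936293691767682
yaw tab 1.2914805026323881 123.79963979664636
```

```bash
python3 - <<'E'
from h import *
plan((457.2,-269.5,120,-0.279),(457.2,-269.5,33,-0.279,30))
E
```

```text
[[[np.float64(0.88), np.float64(1.62), np.float64(2.83)], np.float64(0.004)], [[np.float64(0.89), np.float64(1.62), np.float64(2.83)], np.float64(0.004)], [[np.float64(0.89), np.float64(1.61), np.float64(2.83)], np.float64(0.004)], [[np.float64(0.9), np.float64(1.61), np.float64(2.83)], np.float64(0.004)], [[np.float64(-0.0), np.float64(-0.0), np.float64(2.9)], np.float64(-0.0)]]
[[[np.float64(-0.0), np.float64(-0.0), np.float64(2.9)], np.float64(-0.0)], [[np.float64(-0.0), np.float64(-0.0), np.float64(2.9)], np.float64(-0.0)]]
end [ 457.2 -269.5   33. ] -0.279
```

Emit:
{"op": "arm_command", "data": {"steps": [[0.5,[0.9,1.6,2.8],0.003],[0.5,[0.9,1.6,2.8],0.003],[0.5,[0.9,1.6,2.8],0.003],[0.5,[0.9,1.6,2.9],0.003],[0.5,[0,0,0],0]]}}

```text
clock: 2.62
eef_pos: [456.5, -269.2, 115.3]
eef_rot: [-3.14, 0.007, -0.275]
wrist_force: [-0.6, -0.1, -1.2]
finger_gap: 64.2
```

```bash
python3 - <<'E'
from h import *
st(); snap('wrist','w2')
plan((457.2,-269.5,33,-0.279,30))
E
```

```text
2.62 [ 456.5 -269.2  115.3] [-3.14   0.007 -0.275] [-0.6 -0.1 -1.2] 64.2
[[[np.float64(0.01), np.float64(0.03), np.float64(2.84)], np.float64(0.001)], [[np.float64(0.01), np.float64(0.03), np.float64(2.84)], np.float64(0.001)], [[np.float64(0.01), np.float64(0.03), np.float64(2.83)], np.float64(0.002)]]
end [ 457.2 -269.5   33. ] -0.279
```

View pics/w2.png

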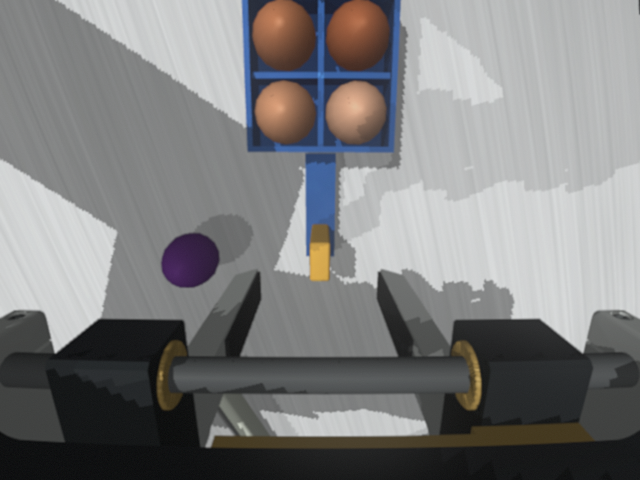

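The tab is at (320,262), centred between the fingers, and the purple egg is clear. I'll descend and grip.

Emit:
{"op": "arm_command", "data": {"steps": [[0.5,[0,0,2.9],0],[0.5,[0,0,2.9],0],[0.5,[0,0,2.8],0],[0.5,[0,0,0],0],[0.5,[0,0,0],0]], "force": 25}}

```text
clock: 3.08
eef_pos: [458.4, -268.6, 35.7]
eef_rot: [-3.141, 0.0, -0.274]
wrist_force: [-0.5, 0.1, 0.7]
finger_gap: 47.0
```

Emit:
{"op": "arm_command", "data": {"steps": [[0,[0,0,0],0],[0,[0,0,0],0],[0,[0,0,0],0],[0,[0,0,0],0],[0,[0,0,0],0]], "force": 25}}

```text
clock: 3.5
eef_pos: [458.2, -269.8, 35.2]
eef_rot: [3.141, -0.001, -0.276]
wrist_force: [0.2, -0.0, 0.4]
finger_gap: 16.9
```

```bash
python3 - <<'E'
from h import *
st(); snap('wrist','w3')
E
```

```text
3.5 [ 458.2 -269.8   35.2] [ 3.141e+00 -1.000e-03 -2.760e-01] [ 0.2 -0.   0.4] 16.9
```

View pics/w3.png

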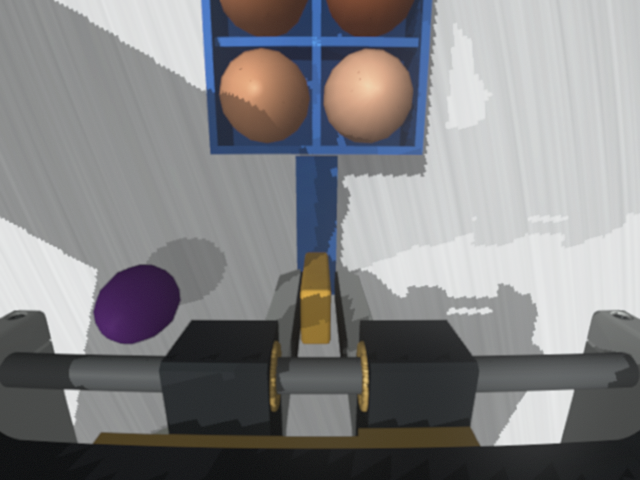

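Emit:
{"op": "arm_command", "data": {"steps": [[0,[0,0,0],0],[0,[0,0,0],0],[0,[0,0,0],0]], "force": 30}}

```text
clock: 3.8
eef_pos: [458.0, -269.8, 34.8]
eef_rot: [3.141, -0.0, -0.276]
wrist_force: [-1.1, 0.3, 5.4]
finger_gap: 13.5
```

```bash
python3 - <<'E'
from h import *
st(); 
yw=1.4783;o=np.array([590.3,130.5]);d=np.array([np.cos(yw),np.sin(yw)])
t=o-300*d;s=manip.read_state();print(t)
plan((*t,s['eef_pos'][2],yw-np.pi/2,13))
E
```

```text
3.8 [ 458.  -269.8   34.8] [ 3.141 -0.    -0.276] [-1.1  0.3  5.4] 13.5
[ 562.59065298 -168.21757914]
[[[np.float64(0.61), np.float64(-1.05), np.float64(-0.0)], np.float64(-0.015)], [[np.float64(0.62), np.float64(-1.04), np.float64(-0.0)], np.float64(-0.015)], [[np.float64(0.64), np.float64(-1.03), np.float64(-0.0)], np.float64(-0.015)], [[np.float64(0.65), np.float64(-1.02), np.float64(-0.0)], np.float64(-0.015)], [[np.float64(0.67), np.float64(-1.01), np.float64(-0.0)], np.float64(-0.015)]]
[[[np.float64(0.69), np.float64(-1.01), np.float64(-0.0)], np.float64(-0.015)], [[np.float64(0.7), np.float64(-0.99), np.float64(-0.0)], np.float64(-0.016)], [[np.float64(0.72), np.float64(-0.98), np.float64(-0.0)], np.float64(-0.015)], [[np.float64(0.73), np.float64(-0.97), np.float64(-0.0)], np.float64(-0.016)], [[np.float64(0.74), np.float64(-0.96), np.float64(-0.0)], np.float64(-0.015)]]
[[[np.float64(0.76), np.float64(-0.95), np.float64(-0.0)], np.float64(-0.016)], [[np.float64(0.78), np.float64(-0.95), np.float64(-0.0)], np.float64(-0.015)]]
end [ 562.6 -168.2   34.8] -0.093
```

Gripped: the gap is 13.5 mm on the 14 mm tab.

Emit:
{"op": "arm_command", "data": {"steps": [[0,[0.3,-0.5,0],-0.008],[0,[0.6,-1.0,0],-0.015],[0,[0.6,-1.0,0],-0.015],[0,[0.6,-1.0,0],-0.015],[0,[0.7,-1.0,0],-0.015]]}}

```text
clock: 4.22
eef_pos: [496.5, -233.2, 35.0]
eef_rot: [3.141, -0.0, -0.207]
wrist_force: [-3.3, -3.8, 6.0]
finger_gap: 13.8
```

Emit:
{"op": "arm_command", "data": {"steps": [[0,[0.7,-1.0,0],-0.015],[0,[0.7,-1.0,0],-0.015],[0,[0.7,-1.0,0],-0.015],[0,[0.7,-1.0,0],-0.016],[0,[0.7,-1.0,0],-0.016]]}}

```text
clock: 4.63
eef_pos: [540.0, -190.2, 35.0]
eef_rot: [3.14, -0.001, -0.13]
wrist_force: [-3.3, -3.7, 5.9]
finger_gap: 13.9
```

Emit:
{"op": "arm_command", "data": {"steps": [[0,[0.8,-1.0,0],-0.016],[0,[0.8,-0.9,0],-0.015],[0,[0.4,-0.5,0],-0.008],[0,[0,0,0],0],[0,[0,0,0],0]]}}

```text
clock: 5.05
eef_pos: [562.7, -168.0, 34.7]
eef_rot: [-3.141, -0.001, -0.092]
wrist_force: [1.5, 2.7, 5.7]
finger_gap: 13.9
```

```bash
python3 - <<'E'
from h import *
st(); snap('wrist','w4');snap('scene','s4');snap('top','t4')
p=cv2.imread('pics/t4.png');cv2.imwrite('pics/t4c.png',cv2.resize(p[180:340,230:490],None,fx=3,fy=3,interpolation=cv2.INTER_CUBIC))
E
```

```text
5.05 [ 562.7 -168.    34.7] [-3.141e+00 -1.000e-03 -9.200e-02] [1.5 2.7 5.7] 13.9
```

View pics/w4.png

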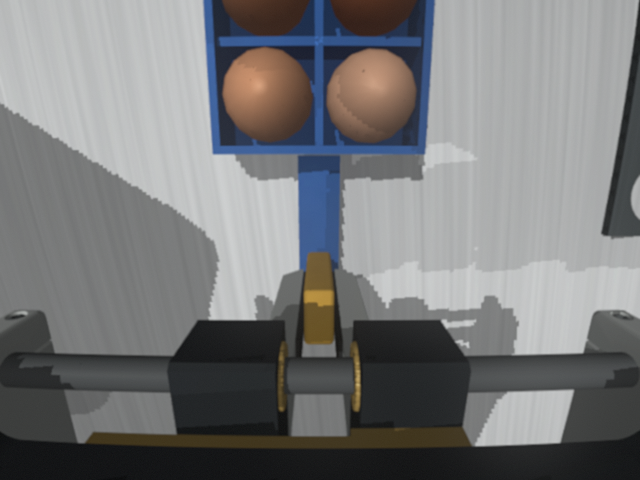

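View pics/t4c.png

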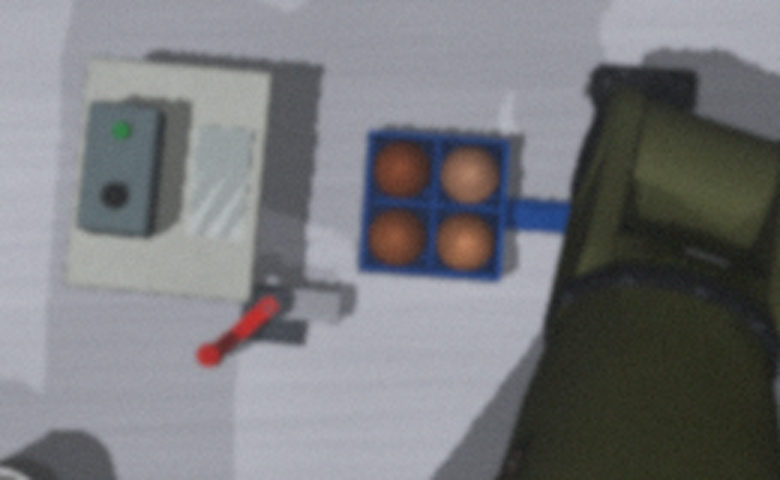

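View pics/s4.png

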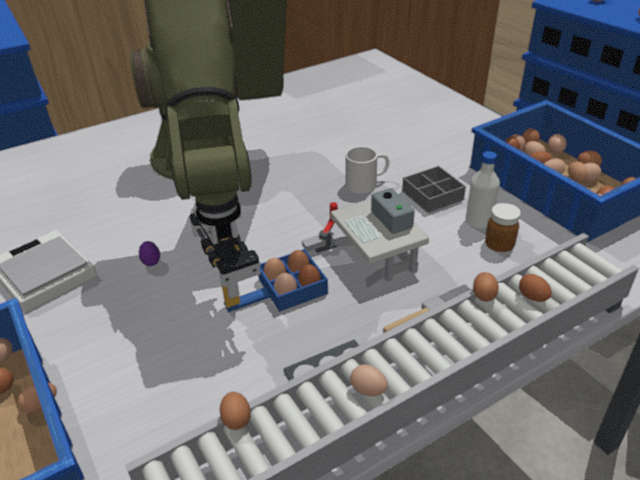

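All four eggs are upright and the carrier is in front of the mouth. Hood corners in the crop: (90,57), (272,72), (250,300), (66,285). Carrier rim: (369,130) to (500,280).

```bash
cat >> h.py <<'E'
def fit(l,w):
    l=np.array(l,float);w=np.array(w)[:,:2]
    lm=l.mean(0);wm=w.mean(0);a=l-lm;b=w-wm
    th=np.arctan2((a[:,0]*b[:,1]-a[:,1]*b[:,0]).sum(),(a*b).sum()); R=np.array([[np.cos(th),-np.sin(th)],[np.sin(th),np.cos(th)]])
    o=wm-R@lm; return th,o,R,(w-(l@R.T+o))
ST=[[82,-83],[-52,-83],[-52,83],[82,83]]
CA=[[52.5,-52.5],[-52.5,-52.5],[-52.5,52.5],[52.5,52.5]]
E
python3 - <<'E'
from h import *
p=cv2.imread('pics/t4.png'); g=cv2.cvtColor(p,cv2.COLOR_BGR2GRAY)
f=lambda a:np.array(a)/3.+[230,180]-0.33
def sub(c): return c
a=fit(ST,ray('top',f([(90,57),(272,72),(250,300),(66,285)]),86))
b=fit(CA,ray('top',f([(369,130),(509,137),(500,280),(360,270)]),38))
print(a[0],a[1],a[3].round(1).tolist());print(b[0],b[1],b[3].round(1).tolist())
print('carrier in station',a[2].T@(b[1]-a[1]),b[0]-a[0])
# hood plate by depth
d=np.load('pics/t4.npy'); c=manip.calibration('top'); v,u=np.mgrid[190:300,240:350]; z=d[190:300,240:350].ravel()
K=np.array([[c['fx'],0,c['cx']],[0,c['fy'],c['cy']],[0,0,1]])
n=cv2.undistortPoints(np.c_[u.ravel(),v.ravel()].astype(float).reshape(-1,1,2),K,c['distortion']).reshape(-1,2)
X=(np.c_[n,np.ones(len(n))]*z[:,None]-c['t'])@np.array(c['R'])
m=((X[:,2]>72)&(z>0)).reshape(110,110).astype(np.uint8)
r=cv2.minAreaRect(np.argwhere(m)[:,::-1].astype(np.float32)+[240,190] if 0 else (np.argwhere(m)[:,::-1]+[240,190]).astype(np.float32)); bx=cv2.boxPoints(r);print(m.sum(),np.median(X[m.ravel()>0,2]),r)
w=ray('top',bx,86);print(w.round(1),w.mean(0))
E
```

```text
1.4638520657574885 [590.42212636 130.6199372 ] [[-1.1, -1.2], [-0.7, 0.9], [1.6, 1.4], [0.2, -1.1]]
1.4857724300014794 [573.58356268 -46.14075628] [[-0.5, -0.7], [1.0, 0.2], [-0.4, 1.1], [-0.0, -0.6]]
carrier in station [-177.54820094   -2.12516535] 0.02192036424399091
4781 86.7887684234827 ((284.69122314453125, 248.710693359375), (62.80647659301758, 97.37779998779297), 5.492324352264404)
[[475.5 226.3  86. ]
 [683.9 205.5  86. ]
 [667.6  70.4  86. ]
 [460.8  93.4  86. ]] [571.92724254 148.9029637   86.        ]
```

Emit:
{"op": "arm_command", "data": {"steps": [[0,[0,-0.6,0],0.004],[0,[-0.1,-1.2,0],0.004],[0,[-0.1,-1.2,0],0],[0,[0,-1.2,0],0],[0,[0,-1.2,0],0]]}}

```text
clock: 5.62
eef_pos: [565.6, -115.2, 35.0]
eef_rot: [3.14, -0.001, -0.101]
wrist_force: [-0.8, -5.2, 6.4]
finger_gap: 13.7
```

Emit:
{"op": "arm_command", "data": {"steps": [[0,[0,-0.5,0],0],[0,[0,0,0],0],[0,[0,0,0],0]]}}

```text
clock: 5.87
eef_pos: [566.1, -109.3, 34.6]
eef_rot: [-3.141, -0.0, -0.1]
wrist_force: [0.6, 4.5, 4.1]
finger_gap: 13.9
```

```bash
python3 - <<'E'
from h import *
st(); snap('wrist','w5');snap('top','t5')
p=cv2.imread('pics/t5.png');cv2.imwrite('pics/t5c.png',cv2.resize(p[190:310,240:440],None,fx=4,fy=4,interpolation=cv2.INTER_CUBIC))
E
```

```text
5.87 [ 566.1 -109.3   34.6] [-3.141 -0.    -0.1  ] [0.6 4.5 4.1] 13.9
```

View pics/w5.png

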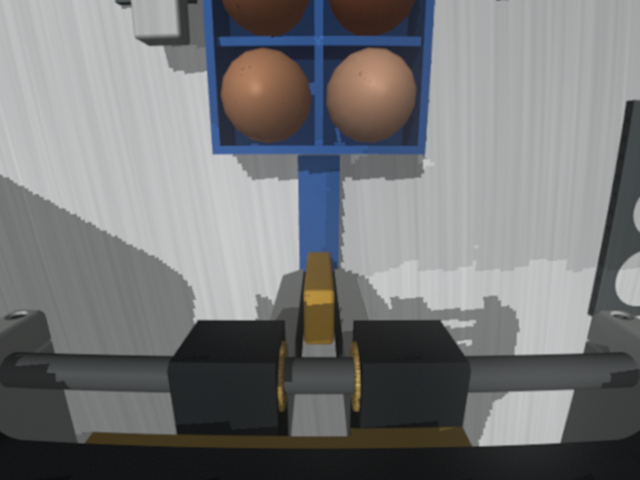

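View pics/t5c.png

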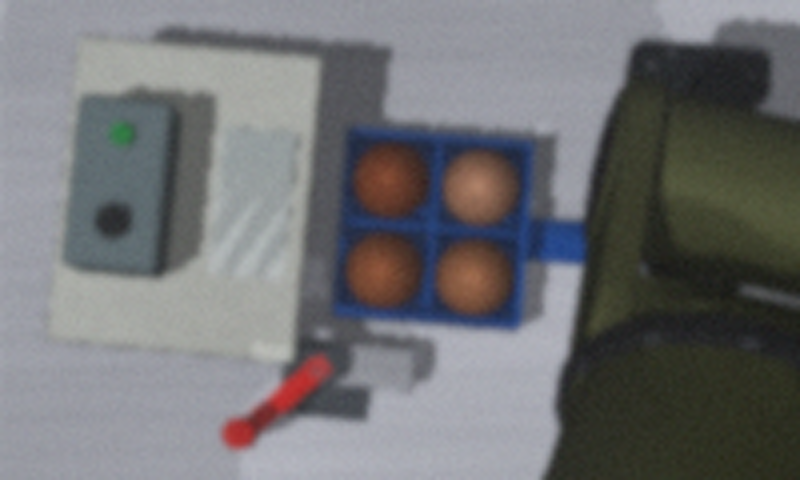

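```bash
python3 - <<'E'
from h import *
f=lambda a:np.array(a)/4.+[240,190]-0.375
a=fit(ST,ray('top',f([(80,37),(321,58),(295,360),(50,340)]),86))
b=fit(CA,ray('top',f([(352,128),(532,143),(520,326),(336,313)]),38))
print(a[0],a[1],a[3].round(1).tolist());print(b[0],b[1],b[3].round(1).tolist())
print('carrier in station',a[2].T@(b[1]-a[1]),b[0]-a[0])
s=manip.read_state()
print(s['eef_pos'][:2]+125*np.array([np.cos(1.4708),np.sin(1.4708)]))
p=cv2.imread('pics/w5.png')
w=wray(s,[(214,152),(427,152)],38);print(w, w.mean(0))
w=wray(s,[(137,43),(186,41)],28);print('cam end edge',w); print(a[2].T@(w[:,:2]-a[1]).T)
th=1.471;R=np.array([[np.cos(th),-np.sin(th)],[np.sin(th),np.cos(th)]]);o=np.array([590.4,130.6]);print(R.T@(w[:,:2]-o).T)
E
```

```text
1.4679034104700714 [590.16905898 130.44874033] [[-1.0, -1.3], [-1.7, 1.8], [1.8, 1.1], [0.9, -1.6]]
1.473888506458359 [577.50695003  11.82531572] [[-0.7, -2.0], [-1.1, 2.2], [1.5, 1.3], [0.4, -1.5]]
carrier in station [-119.29659182    0.41115652] 0.005985095988287448
[578.49287757  15.008267  ]
[[521.97114897 -32.87964689  38.        ]
 [626.54539512 -43.37590009  38.        ]] [574.25827204 -38.12777349  38.        ]
cam end edge [[489.44912829  23.67473885  28.        ]
 [514.00903701  21.49797146  28.        ]]
[[-116.55438533 -116.19705617]
 [  89.22032891   64.56673387]]
[[-116.45106412 -116.17007862]
 [  89.79554351   65.14096017]]
```

Carrier yaw error is about 0.006 rad and lateral error about 0–2 mm. It's well within the flare, so I'll push in slowly and watch the force.

Emit:
{"op": "arm_command", "data": {"steps": [[0,[0.1,-0.5,0],0],[0,[0,-1.0,0],0],[0,[0,-1.0,0],0],[0,[0,-1.0,0],0],[0,[0,-1.0,0],0]]}}

```text
clock: 6.38
eef_pos: [571.7, -65.9, 34.9]
eef_rot: [3.14, -0.001, -0.101]
wrist_force: [-1.0, -6.7, 7.2]
finger_gap: 13.9
```

Emit:
{"op": "arm_command", "data": {"steps": [[0,[0,-1.0,0],0],[0,[0,-1.0,0],0],[0,[0,-1.0,0],0],[0,[0,-0.5,0],0],[0,[0,0,0],0]]}}

```text
clock: 6.8
eef_pos: [575.2, -30.0, 34.7]
eef_rot: [3.141, -0.001, -0.1]
wrist_force: [1.6, 2.0, 4.4]
finger_gap: 14.2
```

```bash
python3 - <<'E'
from h import *
st(); snap('wrist','w6');snap('scene','s6')
p=cv2.imread('pics/s6.png');cv2.imwrite('pics/s6c.png',cv2.resize(p[160:320,200:460],None,fx=3,fy=3,interpolation=cv2.INTER_CUBIC))
E
```

```text
6.8 [575.2 -30.   34.7] [ 3.141e+00 -1.000e-03 -1.000e-01] [1.6 2.  4.4] 14.2
```

View pics/w6.png

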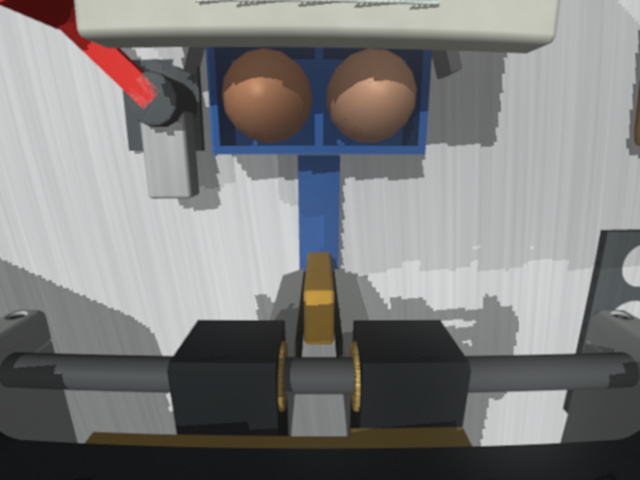

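View pics/s6c.png

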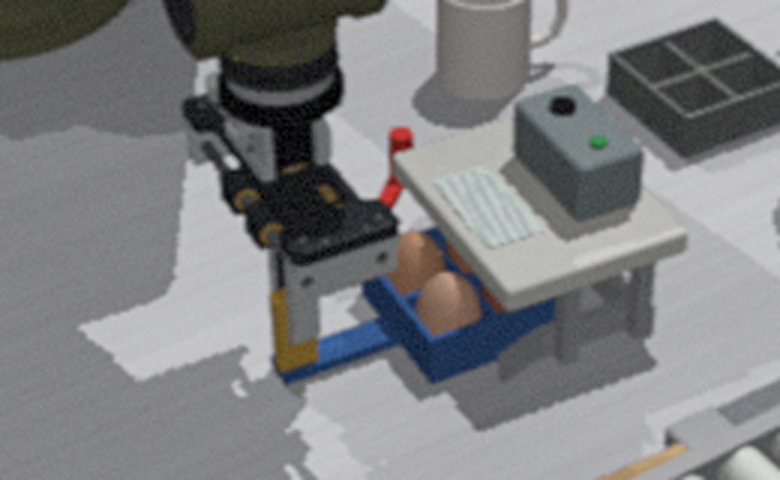

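```bash
python3 - <<'E'
from h import *
s=manip.read_state()
p=cv2.imread('pics/w6.png');cv2.imwrite('pics/w6c.png',cv2.resize(p[0:210,60:580],None,fx=1.5,fy=1.5,interpolation=cv2.INTER_CUBIC))
g=cv2.cvtColor(p,cv2.COLOR_BGR2GRAY).astype(float)
for u in (210,260,300,340,400,430):
    print(u,[int(x) for x in g[30:60:2,u]])
E
```

```text
210 [147, 129, 108, 87, 75, 74, 75, 74, 68, 56, 53, 54, 53, 53, 52]
260 [143, 127, 106, 86, 77, 78, 77, 77, 67, 55, 74, 77, 79, 80, 78]
300 [146, 129, 111, 89, 78, 78, 76, 78, 69, 48, 43, 43, 44, 41, 44]
340 [153, 136, 116, 97, 80, 78, 78, 78, 75, 51, 45, 44, 43, 44, 46]
400 [161, 146, 130, 110, 89, 80, 80, 80, 80, 71, 47, 45, 45, 54, 77]
430 [173, 155, 138, 121, 100, 81, 81, 80, 79, 76, 63, 58, 59, 57, 60]
```

View pics/w6c.png

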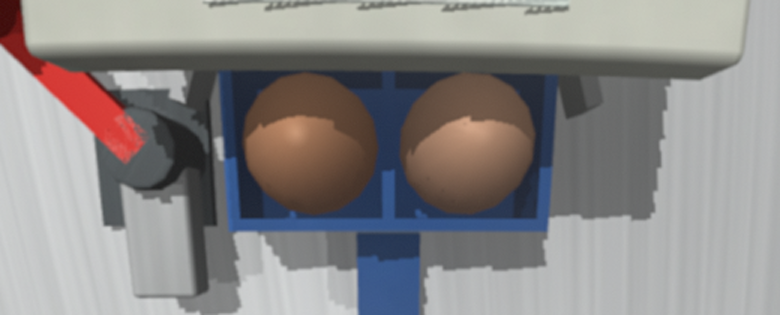

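```bash
python3 - <<'E'
from h import *
s=manip.read_state()
p=cv2.imread('pics/w6.png');g=cv2.cvtColor(cv2.GaussianBlur(p,(3,3),0),cv2.COLOR_BGR2GRAY).astype(float)
P=[]
for u in list(range(212,235,3))+list(range(280,320,4))+list(range(335,350,3))+list(range(405,432,3)):
    col=g[38:60,u]; P.append((u,38.5+np.argmax(-np.diff(col)[4:])+4))
P=np.array(P)
w=wray(s,P,68); k=np.polyfit(w[:,0],w[:,1],1); r=w[:,1]-np.polyval(k,w[:,0]); m=abs(r)<1.0;k=np.polyfit(w[m,0],w[m,1],1);print(k,m.sum(),len(m),'yaw',np.arctan(k[0])+np.pi/2)
e=wray(s,[(214,152.5),(427,152.5)],38);print('carrier rear edge yaw',np.arctan2(*(e[1]-e[0])[1::-1])+np.pi/2,e.mean(0))
# hood side bottom corners approx
pts=wray(s,[(60+40/1.5,68/1.5),(60+700/1.5,78/1.5)],68);print('hood corners',pts)
c=wray(s,[(60+133/1.5,297/1.5),(60+195/1.5,297/1.5)],28);print('cam end',c)
r=wray(s,[(60+190/1.5,105/1.5),(60+568/1.5,118/1.5),(60+603/1.5,103/1.5)],22);print('rails',r)
th=1.462;R=np.array([[np.cos(th),-np.sin(th)],[np.sin(th),np.cos(th)]])
print('cam end in axes',(c[:,:2]@R).mean(0),'expect (-116.5,80)-> origin',R@((c[:,:2]@R).mean(0)-[-116.5,80]))
print('hood corners ->', R@((pts[:,:2]@R).mean(0)-[-52,0]))
E
```

```text
[-1.11545610e-01  1.46283104e+02] 32 32 yaw 1.4597099259564112
carrier rear edge yaw 1.4708494037864597 [583.35564151  40.89344087  38.        ]
hood corners [[496.33314976  92.17100006  68.        ]
 [667.30217601  72.24312463  68.        ]]
cam end [[488.43755174  26.41560572  28.        ]
 [511.05344591  24.02717791  28.        ]]
rails [[519.15039791  88.88892249  22.        ]
 [647.70181732  71.68035083  22.        ]
 [659.94958852  75.53130979  22.        ]]
cam end in axes [  79.33554815 -494.05217639] expect (-116.5,80)-> origin [591.92228244 132.34604146]
hood corners -> [587.46391769 133.89961313]
```

Station yaw is about 1.46, so the carrier sits at x≈-38, y≈-2, and 0.01 rad off. A small correction, then in.

Emit:
{"op": "arm_command", "data": {"steps": [[0,[-0.1,-0.4,0],0.005],[0,[-0.1,-0.8,0],0.005],[0,[-0.05,-0.8,0],0],[0,[0,-0.8,0],0],[0,[0,-0.4,0],0]]}}

```text
clock: 7.32
eef_pos: [576.1, 1.4, 34.8]
eef_rot: [3.14, -0.001, -0.11]
wrist_force: [-0.5, -6.9, 8.8]
finger_gap: 14.0
```

Emit:
{"op": "arm_command", "data": {"steps": [[0,[0,-0.2,0],0],[0,[0,-0.1,0],0],[0,[0,-0.1,0],0]]}}

```text
clock: 7.57
eef_pos: [576.5, 4.8, 34.8]
eef_rot: [3.14, -0.001, -0.111]
wrist_force: [-0.6, -7.8, 8.3]
finger_gap: 13.6
```

```bash
python3 - <<'E'
from h import *
st(); s,p,d=snap('wrist','w7')
E
```

```text
7.57 [576.5   4.8  34.8] [ 3.14e+00 -1.00e-03 -1.11e-01] [-0.6 -7.8  8.3] 13.6
```

View pics/w7.png

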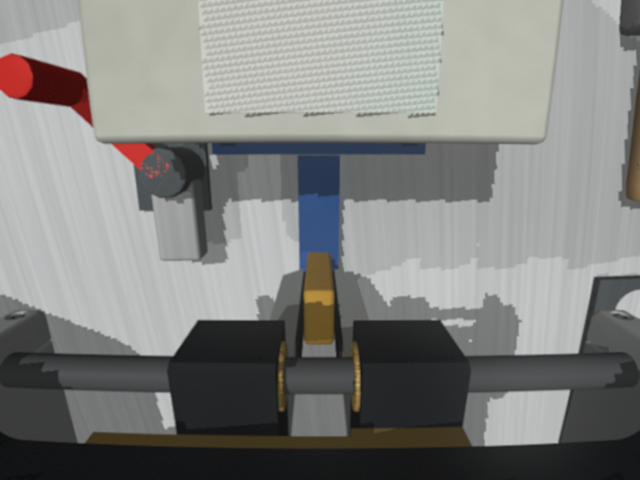

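Aligned: hood front edge is level at row 141, with its centre at 321 against the carrier's 320. I'll press gently to the stop.

Emit:
{"op": "arm_command", "data": {"steps": [[0,[0,-0.1,0],0],[0,[0,-0.1,0],0],[0,[0,-0.1,0],0]]}}

```text
clock: 7.87
eef_pos: [576.9, 7.6, 34.9]
eef_rot: [3.14, -0.001, -0.111]
wrist_force: [0.6, -6.5, 7.8]
finger_gap: 13.7
```

Emit:
{"op": "arm_command", "data": {"steps": [[0,[0,-0.1,0],0],[0,[0,-0.1,0],0]]}}

```text
clock: 8.03
eef_pos: [577.1, 9.6, 34.8]
eef_rot: [3.14, -0.001, -0.111]
wrist_force: [-0.7, -6.3, 8.3]
finger_gap: 13.7
```

Emit:
{"op": "arm_command", "data": {"steps": [[0,[0,-0.1,0],0],[0,[0,-0.1,0],0]]}}

```text
clock: 8.2
eef_pos: [577.1, 10.2, 34.9]
eef_rot: [3.138, -0.0, -0.111]
wrist_force: [-5.7, -21.5, 10.9]
finger_gap: 14.0
```

Emit:
{"op": "arm_command", "data": {"steps": [[0,[0,-0.1,0],0],[0,[0,-0.1,0],0]]}}

```text
clock: 8.37
eef_pos: [577.1, 11.2, 34.8]
eef_rot: [3.137, 0.0, -0.111]
wrist_force: [-6.3, -26.5, 10.5]
finger_gap: 14.1
```

Force rose to 26 N, so it's at the stop. I'll relieve the push, open and look.

Emit:
{"op": "arm_command", "data": {"steps": [[0,[0,0.15,0],0],[0,[0,0,0],0],[0.3,[0,0,0],0],[0.3,[0,0,0],0],[0.3,[0,0,0],0]]}}

```text
clock: 8.78
eef_pos: [576.8, 13.3, 33.9]
eef_rot: [3.142, 0.001, -0.11]
wrist_force: [-0.8, -0.5, 0.2]
finger_gap: 27.6
```

```bash
python3 - <<'E'
from h import *
st(); s,p,d=snap('wrist','w8'); snap('scene','s8')
p=cv2.imread('pics/s8.png');cv2.imwrite('pics/s8c.png',cv2.resize(p[160:320,200:460],None,fx=3,fy=3,interpolation=cv2.INTER_CUBIC))
E
```

```text
8.78 [576.8  13.3  33.9] [ 3.142e+00  1.000e-03 -1.100e-01] [-0.8 -0.5  0.2] 27.6
```

View pics/w8.png

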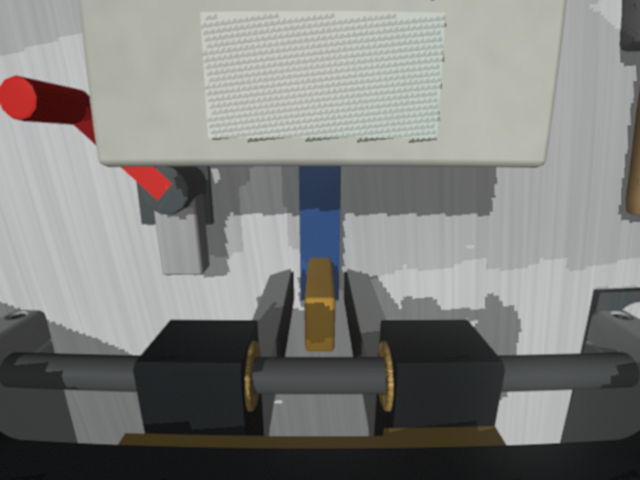

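View pics/s8c.png

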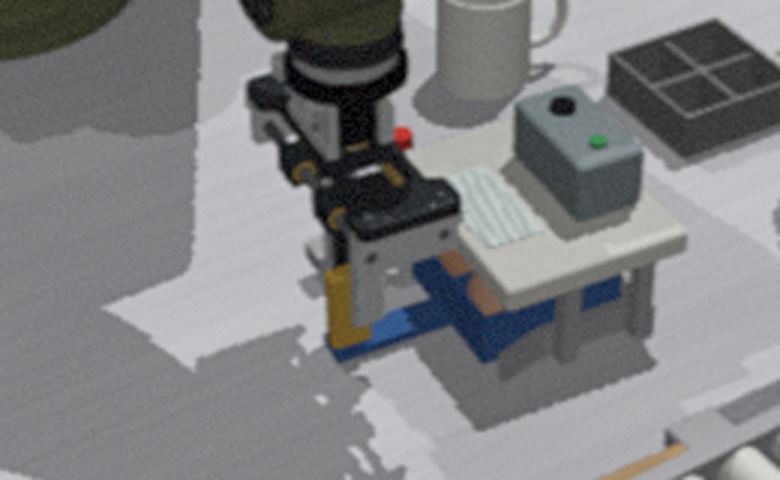

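```bash
python3 - <<'E'
from h import *
s=manip.read_state()
p=cv2.imread('pics/w8.png');cv2.imwrite('pics/w8c.png',cv2.resize(p[140:360,100:400],None,fx=2.6,fy=2.6,interpolation=cv2.INTER_CUBIC))
a=wray(s,[(320,298),(320,350)],70);b=wray(s,[(162,273),(203,273)],28);h=wray(s,[(104,166),(543,166)],86)
th=1.462;R=np.array([[np.cos(th),-np.sin(th)],[np.sin(th),np.cos(th)]])
for n,q,e in (('tab',a,None),('cam',b,(-116.5,80)),('hood',h,(-52,0))):
    L=(q[:,:2]@R);print(n,L.round(1).tolist(), None if e is None else (L.mean(0)-e).round(1))
E
```

```text
tab [[84.8, -572.8], [58.3, -572.9]] None
cam [[80.7, -482.7], [80.8, -506.5]] [ 197.3 -574.6]
hood [[144.2, -493.7], [144.1, -654.6]] [ 196.2 -574.1]
```

View pics/w8c.png

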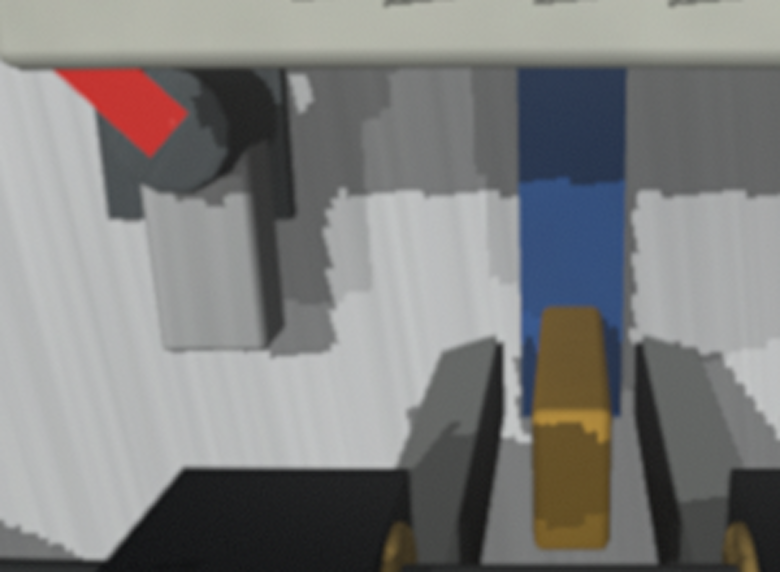

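Home check: the carrier is at station x≈0±1 mm, y≈+1.5 mm. Next is the lever, with the jaws along station x so the body stays clear of the camera head.

Emit:
{"op": "arm_command", "data": {"steps": [[0.4,[0,0,-1.5],0],[0.4,[0,0,-2.5],0],[0.4,[0,0,-3.5],0],[0.4,[0,0,-3.5],0],[0.4,[0,0,-1],0]]}}

```text
clock: 9.3
eef_pos: [578.8, 13.6, 159.7]
eef_rot: [-3.141, -0.006, -0.11]
wrist_force: [0.6, -0.5, 0.7]
finger_gap: 37.5
```

```bash
python3 - <<'E'
from h import *
st(); plan((468,122,160,1.462))
E
```

```text
9.3 [578.8  13.6 159.7] [-3.141 -0.006 -0.11 ] [ 0.6 -0.5  0.7] 37.5
[[[np.float64(-0.87), np.float64(-0.68), np.float64(-0.0)], np.float64(-0.112)], [[np.float64(-0.79), np.float64(-0.78), np.float64(-0.0)], np.float64(-0.112)], [[np.float64(-0.7), np.float64(-0.86), np.float64(-0.0)], np.float64(-0.112)], [[np.float64(-0.6), np.float64(-0.93), np.float64(-0.0)], np.float64(-0.112)], [[np.float64(-0.49), np.float64(-0.99), np.float64(-0.0)], np.float64(-0.112)]]
[[[np.float64(-0.37), np.float64(-1.04), np.float64(-0.0)], np.float64(-0.112)], [[np.float64(-0.26), np.float64(-1.08), np.float64(-0.0)], np.float64(-0.112)], [[np.float64(-0.13), np.float64(-1.1), np.float64(-0.0)], np.float64(-0.113)], [[np.float64(-0.01), np.float64(-1.11), np.float64(-0.01)], np.float64(-0.112)], [[np.float64(0.11), np.float64(-1.1), np.float64(-0.0)], np.float64(-0.113)]]
[[[np.float64(0.24), np.float64(-1.08), np.float64(-0.01)], np.float64(-0.112)], [[np.float64(0.36), np.float64(-1.05), np.float64(-0.0)], np.float64(-0.113)], [[np.float64(0.47), np.float64(-1.0), np.float64(-0.01)], np.float64(-0.112)], [[np.float64(0.58), np.float64(-0.94), np.float64(-0.0)], np.float64(-0.113)]]
end [468. 122. 160.] 1.462
```

Emit:
{"op": "arm_command", "data": {"steps": [[0.5,[-0.9,-0.7,0],-0.112],[0.5,[-0.8,-0.8,0],-0.112],[0.5,[-0.7,-0.9,0],-0.112],[0.5,[-0.6,-0.9,0],-0.112],[0.5,[-0.5,-1.0,0],-0.112]]}}

```text
clock: 9.72
eef_pos: [536.5, 53.2, 153.9]
eef_rot: [-3.141, 0.001, 0.456]
wrist_force: [0.3, 0.3, -0.0]
finger_gap: 47.0
```

Emit:
{"op": "arm_command", "data": {"steps": [[0.5,[-0.4,-1.0,0],-0.112],[0.5,[-0.3,-1.1,0],-0.112],[0.5,[-0.1,-1.1,0],-0.112],[0.5,[0,-1.1,0],-0.112],[0.5,[0.1,-1.1,0],-0.112]]}}

```text
clock: 10.13
eef_pos: [496.8, 91.6, 153.9]
eef_rot: [-3.141, 0.0, 1.016]
wrist_force: [0.3, 0.5, 0.4]
finger_gap: 47.2
```

Emit:
{"op": "arm_command", "data": {"steps": [[0.5,[0.2,-1.1,0],-0.112],[0.5,[0.4,-1.1,0],-0.112],[0.5,[0.5,-1.0,0],-0.112],[0.5,[0.6,-0.9,0],-0.112],[0.5,[0,0,0],0]]}}

```text
clock: 10.55
eef_pos: [464.7, 123.9, 154.1]
eef_rot: [-3.141, 0.0, 1.465]
wrist_force: [-0.9, 0.5, 0.5]
finger_gap: 47.3
```

```bash
python3 - <<'E'
from h import *
st(); s,p,d=snap('wrist','w9');snap('top','t9')
p=cv2.imread('pics/t9.png');cv2.imwrite('pics/t9c.png',cv2.resize(p[190:350,240:440],None,fx=3.7,fy=3.7,interpolation=cv2.INTER_CUBIC))
E
```

```text
10.55 [464.7 123.9 154.1] [-3.141  0.     1.465] [-0.9  0.5  0.5] 47.3
```

View pics/w9.png

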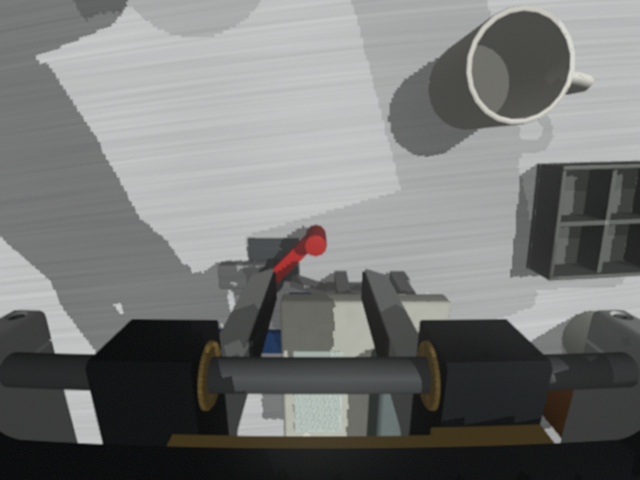

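Knob top is at (316,241) and the mug is clear to the upper right.

```bash
python3 - <<'E'
from h import *
s=manip.read_state()
p=cv2.imread('pics/w9.png');hsv=cv2.cvtColor(p,cv2.COLOR_BGR2HSV)
k=cv2.inRange(hsv,(0,150,150),(8,255,255))|cv2.inRange(hsv,(174,150,150),(180,255,255));k[:225]=0;k[256:]=0
v,u=np.nonzero(k);m=u>304;print(u[m].min(),u[m].max(),v[m].min(),v[m].max(),u[m].mean(),v[m].mean())
w=wray(s,[(316,242),(u[m].mean(),v[m].mean())],70);print(w)
t=w[0]; plan((t[0],t[1],100,1.462),(t[0],t[1],40,1.462,20))
E
```

```text
306 325 236 254 315.13953488372096 244.9235880398671
[[464.57561489 121.2522461   70.        ]
 [466.86571981 120.30138219  70.        ]]
[[[np.float64(-0.09), np.float64(-0.05), np.float64(2.71)], np.float64(-0.004)], [[np.float64(-0.1), np.float64(-0.05), np.float64(2.72)], np.float64(-0.003)], [[np.float64(0.0), np.float64(0.0), np.float64(2.0)], np.float64(-0.0)], [[np.float64(0.0), np.float64(0.0), np.float64(2.0)], np.float64(-0.0)], [[np.float64(0.0), np.float64(0.0), np.float64(2.0)], np.float64(-0.0)]]
end [464.5 121.2  40. ] 1.462
```

View pics/t9c.png

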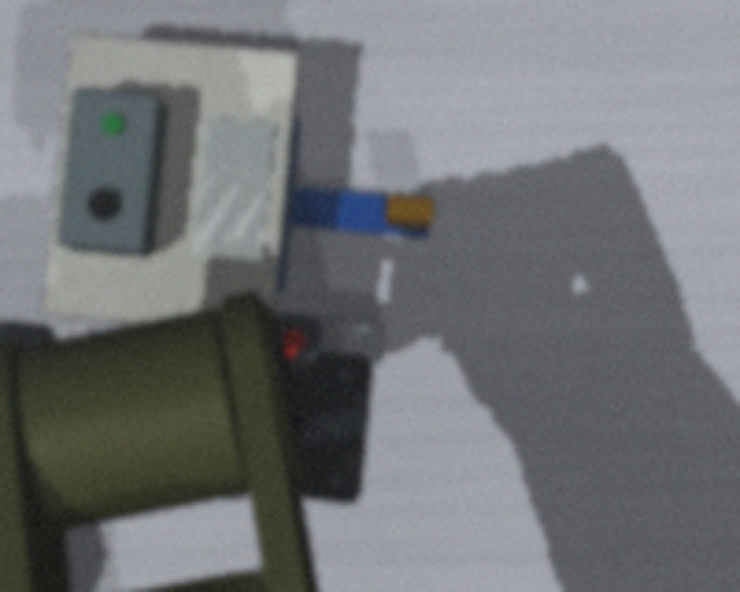

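Emit:
{"op": "arm_command", "data": {"steps": [[0.5,[-0.1,0.1,2.7],0],[0.5,[-0.1,0.05,2.7],0],[0.5,[0,0,2.0],0],[0.5,[0,0,2.0],0],[0.5,[0,0,2.0],0]], "force": 8}}

```text
clock: 11.07
eef_pos: [467.3, 120.2, 39.2]
eef_rot: [-3.141, 0.0, 1.453]
wrist_force: [0.3, 0.6, 0.0]
finger_gap: 46.9
```

Emit:
{"op": "arm_command", "data": {"steps": [[0,[0,0,0],0],[0,[0,0,0],0],[0,[0,0,0],0],[0,[0,0,0],0],[0,[0,0,0],0]], "force": 8}}

```text
clock: 11.48
eef_pos: [467.6, 120.8, 41.5]
eef_rot: [3.14, -0.0, 1.457]
wrist_force: [1.7, -1.1, 0.8]
finger_gap: 17.4
```

```bash
python3 - <<'E'
from h import *
st(); s,p,d=snap('wrist','w10')
E
```

```text
11.48 [467.6 120.8  41.5] [ 3.14  -0.     1.457] [ 1.7 -1.1  0.8] 17.4
```

View pics/w10.png

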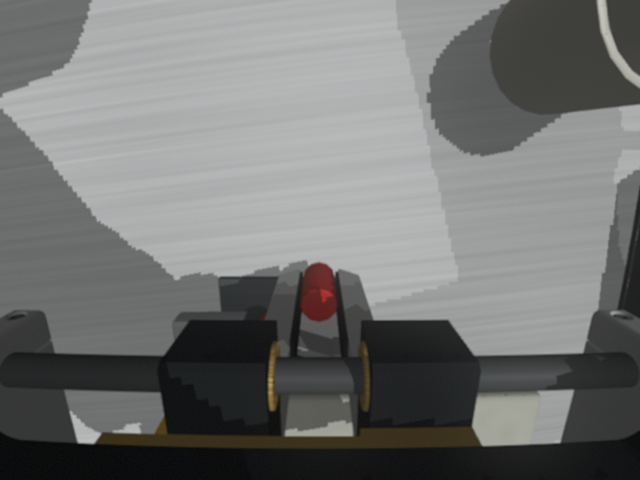

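Knob gripped (gap 17.4 mm). Working out the arc.

```bash
python3 - <<'E'
from h import *
s=manip.read_state();g=s['eef_pos'][:2];pv=np.array([505.5,75.8]);v=g-pv;r=np.hypot(*v);a=np.arctan2(v[1],v[0]);print(r,a)
r=60
W=[(*(pv+r*np.array([np.cos(a+q),np.sin(a+q)])),s['eef_pos'][2],s['eef_rot'][2],100) for q in np.linspace(0,1.6,16)[1:]]
plan(*W)
E
```

```text
58.81167855999009 2.26996022394311
[[[np.float64(-0.41), np.float64(-0.5), np.float64(-0.0)], np.float64(-0.0)], [[np.float64(-0.52), np.float64(-0.36), np.float64(-0.0)], np.float64(-0.0)], [[np.float64(-0.57), np.float64(-0.3), np.float64(-0.0)], np.float64(-0.0)], [[np.float64(-0.59), np.float64(-0.24), np.float64(-0.0)], np.float64(-0.0)], [[np.float64(-0.62), np.float64(-0.18), np.float64(-0.0)], np.float64(-0.0)]]
[[[np.float64(-0.63), np.float64(-0.11), np.float64(-0.0)], np.float64(-0.0)], [[np.float64(-0.63), np.float64(-0.04), np.float64(-0.0)], np.float64(-0.0)], [[np.float64(-0.64), np.float64(0.03), np.float64(-0.0)], np.float64(-0.0)], [[np.float64(-0.64), np.float64(0.09), np.float64(-0.0)], np.float64(-0.0)], [[np.float64(-0.62), np.float64(0.16), np.float64(-0.0)], np.float64(-0.0)]]
[[[np.float64(-0.59), np.float64(0.23), np.float64(-0.0)], np.float64(-0.0)], [[np.float64(-0.57), np.float64(0.29), np.float64(-0.0)], np.float64(-0.0)], [[np.float64(-0.54), np.float64(0.34), np.float64(-0.0)], np.float64(-0.0)], [[np.float64(-0.5), np.float64(0.41), np.float64(-0.0)], np.float64(-0.0)], [[np.float64(-0.45), np.float64(0.45), np.float64(-0.0)], np.float64(-0.0)]]
end [460.7  35.9  41.5] 1.458
```

Emit:
{"op": "arm_command", "data": {"steps": [[0,[-0.4,-0.5,0],0],[0,[-0.5,-0.4,0],0],[0,[-0.6,-0.3,0],0],[0,[-0.6,-0.2,0],0],[0,[-0.6,-0.2,0],0]]}}

```text
clock: 11.95
eef_pos: [447.5, 95.9, 40.9]
eef_rot: [3.141, -0.001, 1.458]
wrist_force: [-0.6, 5.3, 3.5]
finger_gap: 17.5
```

Emit:
{"op": "arm_command", "data": {"steps": [[0,[-0.6,-0.1,0],0],[0,[-0.6,0,0],0],[0,[-0.6,0,0],0],[0,[-0.6,0.1,0],0],[0,[-0.6,0.2,0],0]]}}

```text
clock: 12.37
eef_pos: [446.3, 65.4, 40.6]
eef_rot: [-3.141, -0.0, 1.458]
wrist_force: [-1.9, 2.8, 4.2]
finger_gap: 17.8
```

```bash
python3 - <<'E'
from h import *
st(); s,p,d=snap('wrist','w11')
v=s['eef_pos'][:2]-[505.5,75.8];print(np.hypot(*v),np.arctan2(v[1],v[0])%6.283-2.25)
E
```

```text
12.37 [446.3  65.4  40.6] [-3.141 -0.     1.458] [-1.9  2.8  4.2] 17.8
60.10979978999959 1.065451813689628
```

View pics/w11.png

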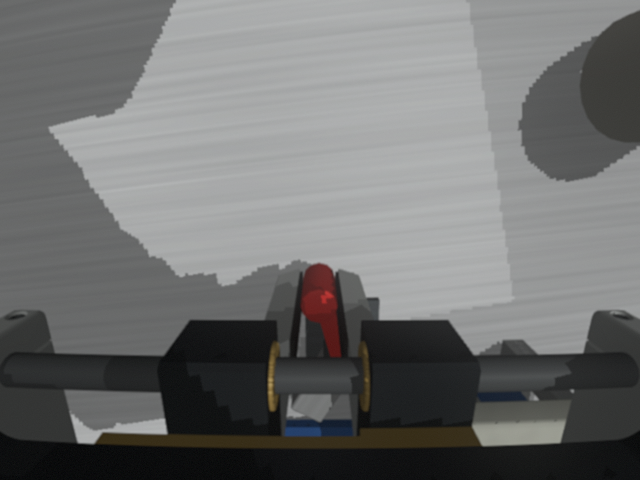

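The lever is following the grip, now at q≈1.07.

Emit:
{"op": "arm_command", "data": {"steps": [[0,[-0.6,0.2,0],0],[0,[-0.6,0.3,0],0],[0,[-0.5,0.3,0],0],[0,[-0.5,0.4,0],0],[0,[-0.4,0.4,0],0]]}}

```text
clock: 12.83
eef_pos: [459.9, 37.5, 40.4]
eef_rot: [-3.141, 0.0, 1.458]
wrist_force: [-1.5, 4.5, 2.6]
finger_gap: 17.8
```

```bash
python3 - <<'E'
from h import *
st(); s=manip.read_state()
v=s['eef_pos'][:2]-[505.5,75.8];print(np.hypot(*v),np.arctan2(v[1],v[0])%6.283-2.25)
E
```

```text
12.83 [459.9  37.5  40.4] [-3.141  0.     1.458] [-1.5  4.5  2.6] 17.8
59.54386875963835 1.590722971530309
```

Emit:
{"op": "arm_command", "data": {"steps": [[0,[-0.2,0.2,0],0],[0,[-0.1,0.1,0],0],[0,[0,0,0],0]]}}

```text
clock: 13.08
eef_pos: [462.0, 35.6, 40.1]
eef_rot: [-3.14, -0.002, 1.457]
wrist_force: [-4.3, 17.0, 2.7]
finger_gap: 19.5
```

The force rose to 17 N, so the lever is at its limit. I'll ease off, open, lift away and check.

Emit:
{"op": "arm_command", "data": {"steps": [[0.4,[0.15,-0.15,0],0],[0.4,[0,0,0],0],[0.4,[0,0,0],0],[0.4,[0,0,0],0],[0.4,[0,0,0],0]]}}

```text
clock: 13.5
eef_pos: [461.1, 36.2, 40.4]
eef_rot: [3.141, 0.0, 1.458]
wrist_force: [-0.1, -0.0, -0.5]
finger_gap: 37.4
```

Emit:
{"op": "arm_command", "data": {"steps": [[0.4,[0,0,-1.5],0],[0.4,[0,0,-3],0],[0.4,[0,0,-4],0],[0.4,[0,0,-4],0],[0.4,[0,0,-2],0]]}}

```text
clock: 13.92
eef_pos: [461.9, 36.3, 189.9]
eef_rot: [3.137, -0.0, 1.458]
wrist_force: [0.6, -0.6, 0.9]
finger_gap: 37.7
```

Emit:
{"op": "arm_command", "data": {"steps": [[0.4,[-1,2,-1],0],[0.4,[-3,2,0],0],[0.4,[-3,2,0],0],[0.4,[-3,1,0],0],[0.4,[-3,0,0],0]]}}

```text
clock: 14.33
eef_pos: [516.8, -102.5, 195.1]
eef_rot: [3.142, 0.0, 1.458]
wrist_force: [0.1, 0.2, 0.7]
finger_gap: 37.5
```

```bash
python3 - <<'E'
from h import *
st(); snap('wrist','w12');snap('top','t12');snap('scene','s12')
p=cv2.imread('pics/t12.png');cv2.imwrite('pics/t12c.png',cv2.resize(p[190:350,240:440],None,fx=3.7,fy=3.7,interpolation=cv2.INTER_CUBIC))
E
```

```text
14.33 [ 516.8 -102.5  195.1] [3.142 0.    1.458] [0.1 0.2 0.7] 37.5
```

View pics/t12.png

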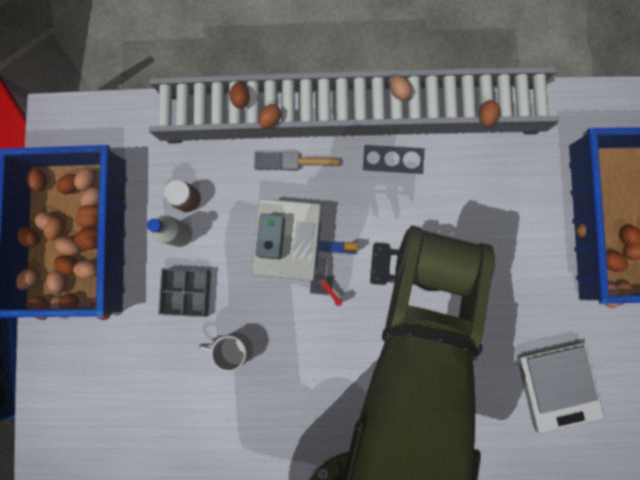

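View pics/s12.png

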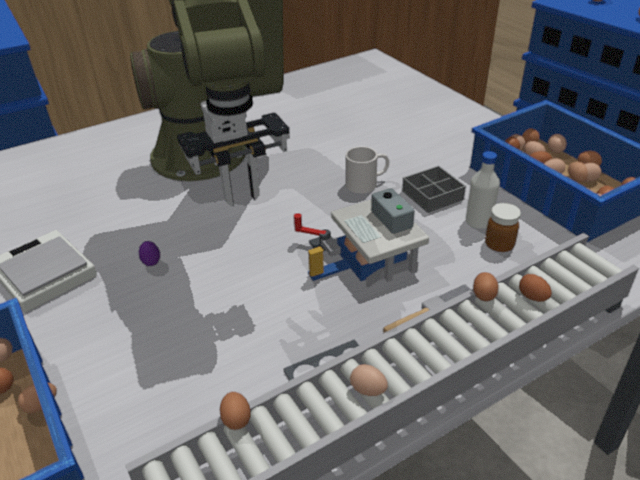

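View pics/w12.png

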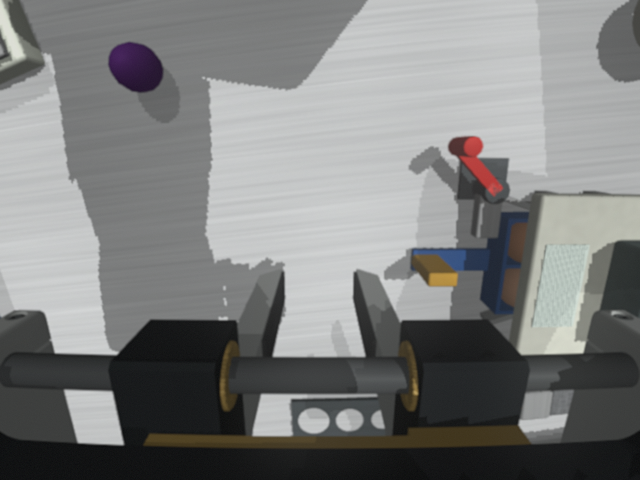

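The lever is swung across the rear wall: wrist view shows the knob top at (473,147) and the cam at (482,215). The eggs stand under the hood and the bystanders look unmoved. Now a numeric check.

```bash
python3 - <<'E'
from h import *
s=manip.read_state()
p=cv2.imread('pics/w12.png');cv2.imwrite('pics/w12c.png',cv2.resize(p[120:340,390:600],None,fx=2.7,fy=2.7,interpolation=cv2.INTER_CUBIC))
cv2.imwrite('pics/t12c.png',cv2.resize(cv2.imread('pics/t12.png')[190:320,240:380],None,fx=4.5,fy=4.5,interpolation=cv2.INTER_CUBIC))
k=wray(s,[(473,146)],70)[0];th=1.462
v=k[:2]-[505.5,75.8];print('knob',k,np.hypot(*v),'q',np.arctan2(v[1],v[0])%6.283-th-.785)
# bystanders: masks diff top0 vs top12
a=cv2.imread('pics/top0.png');b=cv2.imread('pics/t12.png')
for n,(u0,v0,u1,v1) in dict(spare=(155,262,220,320),spray=(145,215,182,245),jar=(160,175,202,213),brush=(250,145,345,175),gauge=(358,142,428,176),mug=(198,330,250,375)).items():
    r=cv2.matchTemplate(b[v0-8:v1+8,u0-8:u1+8],a[v0:v1,u0:u1],cv2.TM_CCOEFF_NORMED);_,m,_,l=cv2.minMaxLoc(r);print(n,round(m,2),np.array(l)-8)
E
```

```text
knob [456.6288273   37.47586644  70.        ] 62.105802742432566 q 1.5594315072474965
spare 0.99 [0 0]
spray 1.0 [0 0]
jar 1.0 [0 0]
brush 0.97 [0 0]
gauge 0.98 [0 0]
mug 0.76 [0 0]
```

View pics/w12c.png

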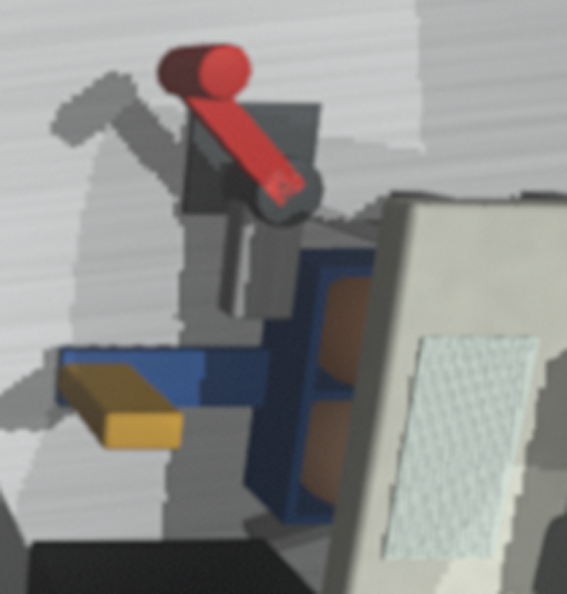

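View pics/t12c.png

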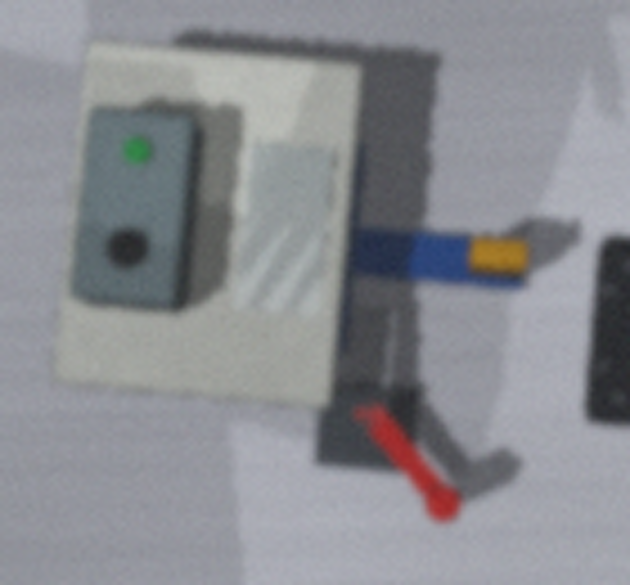

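```bash
python3 - <<'E'
from h import *
s=manip.read_state()
t=wray(s,np.array([(143,430)])/2.7+[390,120],70)[0]
th=1.462;R=np.array([[np.cos(th),-np.sin(th)],[np.sin(th),np.cos(th)]])
print('tab->carrier in station',t,R.T@(t[:2]-[592.4,133.2])+[125,0])
h=wray(s,np.array([(400,200)])/2.7+[390,120],86)[0];print('hood corner',R.T@(h[:2]-[592.4,133.2]),'expect -52,83')
print(s['wrist_force'],s['qd'].round(3)); print(manip.sign_off())
E
```

```text
tab->carrier in station [575.46664974   8.41817608  70.        ] [-0.88270732  3.28419413]
hood corner [-56.57260128  85.55557984] expect -52,83
[-0.01623946  0.73295237  0.23443536] [ 0.051 -0.013  0.01   0.008  0.001  0.025]
the job is handed in; nothing more can be done
None
```

I slid the blue carrier under the hood to the stop, swung the red lever to locked, let go and handed the job in at about 14.5 s of the 56 s allowed. No verdict was reported.

**Carrier:** I gripped it by the yellow tab and pushed until the wrist force rose to 26 N at the stop. The last look puts it about 1 mm short of home and about 3 mm sideways. That look also placed a known hood corner 3–5 mm off, so the figures are only good to a few mm. The closer view just after release gave about 0 mm and +1.5 mm.

**Lever:** I swung it until the force rose to 17 N at its limit. The camera puts it at about 1.56 rad, with the cam lying across the carrier's rear wall.

**Eggs:** In the last wrist and scene views, the two rear eggs stand in their pockets. The hood hides most of the front two, so I could not fully check those.

**Other things on the table:** The top view shows no shift of any of them from the start. The match for the mug was weaker, at 0.76, probably because a different shadow falls on it.

**Robot:** It was clear of everything when I handed in, with the wrist force under 1 N.

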